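Step the bench transformer up to its long mark and switch it on

ROBOT

A 6-joint arm with a two-finger parallel gripper is mounted at the origin on a cart in front of the work surface, level with it; the furniture and walls round the work are solid. World frame = base frame: x ahead of the robot, y to its left, z up, the work surface at z = 0. Lengths are in mm, angles in rad, forces in N, time in s.
With the tool pointing down it reaches from about 275 to 725 mm from the base axis. Payload 5.6 kg.
Tool frame: the origin (TCP) lies at the very end of the fingers, on their centre line; the grasp point (between the pads) lies 19 mm behind it (r.tcp_to_grasp is the distance from the TCP to the grasp point, in mm); z points along the fingers, y is the line along which they close (so a half turn about z gives the same grasp; the last joint's range is limited). The gripper opens to 85 mm and grips with 20 to 120 N. Pads are 22 mm wide; open, the fingers measure 114 mm over their backs; the gripper's body (76 mm by 85 mm) begins 54 mm behind the grasp point. The pads swing forward as they close: fully open they stand 13 mm farther back than shut.
Start: joints at [-1.04, 0.255, 0.108, 0, -1.424, -0.285], TCP at [133.853, -533.457, 231.283] pointing down, gripper open.
Joint ranges: [-2.95, 2.95], [-1.21, 1.97], [-1.09, 1.5], [-2.87, 1.71], [-2.94, -0.07], [-3.05, 3.05]. Speed limits (rad/s): [2.57, 2.57, 3.14, 3.14, 3.14, 3.14].

INTERFACE

Orientations are given as a unit quaternion [x, y, z, w].
In Python, from bench import r, optics, ticket gives the robot as it stands. The module is installed in compiled form; this text tells all that it offers.
- The arm moves only by the shell command python3 -m inch 'ROWS' [OPENING]. ROWS is JSON, one flat list of numbers, 4 for each row, row after row: the shift along the tool's x, y, z scaled (see below), then the turn about the tool's z scaled (see below). A call has 1 to 20 rows; each row shifts and turns the commanded pose from where the row before left it, along the tool's axes as they then stand; what a row does not reach is not made up. The controller multiplies each number of a shift by 0.4 m and each number of a turn by 0.5 rad. A row lasts 1/10 s, in which the tool goes at most 50 mm and 8.59 degrees, less where a joint would pass 70% of its speed; a pose out of reach is approached as far as the arm can. A call with a number of a shift or a turn outside -1 to 1 is refused whole. A call with a gripper value outside its range is refused whole. OPENING is the closure, from -1 (fully open) to 1 (shut), set as the call begins (- or left out, the last holds). The fingers move at their own pace and stop on an object; the grip force is fixed at half the most. Time passes only in rows, so rows that do not move let the fingers close. It gives the time, the measured TCP pose, the force, the opening and the grip force at its end, in the units of the state.
- r.observe(): the state, without advancing time (a new reading comes with each control period).
- optics.read_camera(name): name is "scene" or "top"; returns a dict with "image" (400x640x3 uint8, blue, green, red), "intrinsics" (3x3 intrinsics, pixels), "world_from_camera" (4x4, takes a point from camera to world coordinates). Camera axes: x right, y up, looking along -z (the intrinsics and any distortion apply to the point x, -y, -z); pixel columns grow to the right and rows downward; lengths in mm; the calibration is good to about 2 mm. A picture is of the moment at which its call begins. There is no depth.
- ticket.close_job(): hands the job in; it is judged then, once.
The state is a dict: "t": time; "joint_pos": joint angles; "joint_velocities": joint speeds; "joint_efforts": joint torques, N m; "tcp_pos": TCP position; "ee_rot": TCP orientation; "contact_force": force on the tool from outside, world axes, zero at the start; "torque": the same for the moment, N m; "grip_width": opening from 0.0 (shut) to 1.0 (fully open); "grasp_force": force on a finger pad.
Only numpy, scipy, OpenCV 4.12 (cv2) and the standard library are available. Lean on these libraries where they do the work, as an engineer would, in place of code of your own. Each camera call takes 0.05 s, during which the arm holds its last target. There are 200 camera calls.

TASK

With a fingertip resting on the big knurled dial of the bench transformer, turn it clockwise, by friction alone, until its white pointer line clicks in at the long mark, without running past that mark or leaning hard on the dial. Only then press the round start button fully down and let it come back up. Leave the tin, carton and screwdriver beside it where they are; nothing is to be gripped or lifted.

Things in the scene. Friction and masses are not known exactly. Their poses are not given: they have to be found in the camera images.
- power_unit: The bench transformer: a grey steel case fixed to the bench, 170 mm (its x) by 230 mm (its y), flat top 85 mm above the bench. Origin at the centre of its underside; z up; -x is its front with the aluminium panel and two sockets. On its top are the dial, axis at x 0, y +40 mm, and the start button at x 0, y -78 mm.
- dial (a joint): Angle of the dial in rad, growing clockwise seen from above. It rests in detents 0.524 rad apart, one at each mark: 0 is the first mark (pointer along the case's -y), 1.571 the long mark (pointer along its -x, its front), 2.618 the last. Starts at 0, 0.524 or 1.047. Let go within half a step of a detent, it clicks in by itself; leaving a detent takes about 1.2 N at 34 mm radius.
- dial_top (a point): Centre of the dial's flat top, on its turning axis, 118 mm above the bench. The dial is a disc 92 mm across (95 over its grey knurled edge), 24 mm high, with a flat grey top and one flat white pointer line. It is sprung: it sinks up to 5 mm under a finger, beginning at about 2 N, with 1 N more per mm.
- dial_pointer (a point): Outer end of the white pointer line on the dial's top face, 44 mm from the axis; it turns with the dial.
- long_mark (a point): Middle of the long mark on the black scale plate round the dial, 59 mm from the dial's axis in the case's -x direction. It is a white bar 16 mm by 4 mm, pointing at the axis, the fourth of six marks 30 degrees apart that run clockwise from the case's -y side; the other five are 7 mm by 2.5 mm.
- start_key_top (a point): Centre of the top of the round black start button, 28 mm across, in a steel collar 44 mm across and 12 mm high on the case's top. The button's top is 107 mm above the bench, 10 mm above its collar, and it goes straight down.
- start_key (a joint): Travel of the start button in m: 0 up, 0.006 fully down (5 N); a spring brings it back up.
- grease_tin: Brown round tin with lid, 68 mm across, 58 mm high, standing loose to the left (+y) of the case; origin at the centre of its underside. To be left alone.
- carton: Small white printed carton, 62 by 62 mm, 34 mm high, standing loose to the left (+y) of the case; origin at the centre of its underside. To be left alone.
- screwdriver: Screwdriver with orange handle, 211 mm long, 26 mm thick, lying loose in front (-x) of the case along its y; origin under its middle. To be left alone.

How it is judged (in metres and radians):
On the way, in this order (a step that is already met when the one before it is completed fails the run):
1. the dial stands in the detent at the long mark (value of joint dial between 1.4708 and 1.6708 rad and velocity of joint dial between -0.1 and 0.1 rad/s), for 0.3 s.
2. the start button is pressed fully down (value of joint dial between 1.4408 and 1.7008 rad and value of joint start_key above 0.0048 m), for 0.1 s.
3. the start button has come back up (value of joint start_key below 0.001 m), for 0.1 s.
At the end, for the whole second after the job is handed in: The dial rests within 0.1 rad of the long mark (1.571 rad), the start button has been pressed at least 4.8 mm after that and is up again (within 1 mm), and the tin, carton and screwdriver are within 20 mm of where they stood (value of joint dial between 1.4708 and 1.6708 rad and value of joint start_key below 0.001 m and distance of each of grease_tin, carton, screwdriver from where it was at the start of the episode below 0.02 m); the robot touches nothing.
It fails at once if the dial is turned more than halfway from the long mark to the mark after it (past 1.87 rad) (value of joint dial above 1.87 rad).
It fails at once if the start button is pressed (more than 3 mm) while the dial is not at the long mark (value of joint start_key above 0.003 m and not (value of joint dial between 1.4408 and 1.7008 rad)).
It fails at once if a finger leans on the dial with more than 25 N (contact force between the fingers and dial above 25 N).
It fails at once if the tin, the carton or the screwdriver is moved more than 20 mm or lifted (distance of any of grease_tin, carton, screwdriver from where it was at the start of the episode above 0.02 m).
It also fails if it takes over 48 s, if anything falls off the work surface, if the arm or the gripper's body presses on something with over 40 N, if the wrist force passes 120 N, or if a joint passes its speed limit or range.

## Working session

There is one attempt and no reset: what is moved stays moved. The work goes in short steps, Python scripts to look and compute and a shell command to move; the robot and the scene stay as the last step left them, time stands still between calls to the robot, and variables do not carry over. Pictures are saved under pics/ and viewed, at most 10 in all, crops included, and the job is handed in when it is done.

```bash
mkdir -p pics; python3 - <<'E'
from bench import r,optics
import cv2,numpy as np
np.set_printoptions(suppress=True,precision=3)
for n in("scene","top"):
    d=optics.read_camera(n);cv2.imwrite(f"pics/{n}0.png",d["image"]);print(n,d["intrinsics"],d["world_from_camera"],[k for k in d])
print(r.observe())
E
```

```text
scene [[458.646   0.    323.842]
 [  0.    458.646 201.479]
 [  0.      0.      1.   ]] [[ -0.745   0.476  -0.467  59.418]
 [ -0.667  -0.528   0.526 722.294]
 [  0.004   0.703   0.711 787.234]
 [  0.      0.      0.      1.   ]] ['image', 'intrinsics', 'world_from_camera']
top [[369.004   0.    320.087]
 [  0.    369.004 198.254]
 [  0.      0.      1.   ]] [[  0.018   0.997  -0.077 459.76 ]
 [ -1.      0.019   0.017 212.102]
 [  0.018   0.077   0.997 965.036]
 [  0.      0.      0.      1.   ]] ['image', 'intrinsics', 'world_from_camera']
{'t': 0.1, 'joint_pos': array([-1.04 ,  0.256,  0.107, -0.   , -1.424, -0.285]), 'joint_velocities': array([ 0.001, -0.   ,  0.003,  0.002,  0.001, -0.001]), 'joint_efforts': array([ -0.001, -38.761,  23.848,   5.378,  -0.004,  -0.   ]), 'tcp_pos': array([ 133.777, -533.02 ,  230.45 ]), 'ee_rot': array([-0.123,  0.992,  0.001, -0.   ]), 'contact_force': array([0.456, 0.843, 0.157]), 'torque': array([-0.043,  0.008, -0.004]), 'grasp_force': 0.0, 'grip_width': 0.9987717207324306}
```

View pics/top0.png

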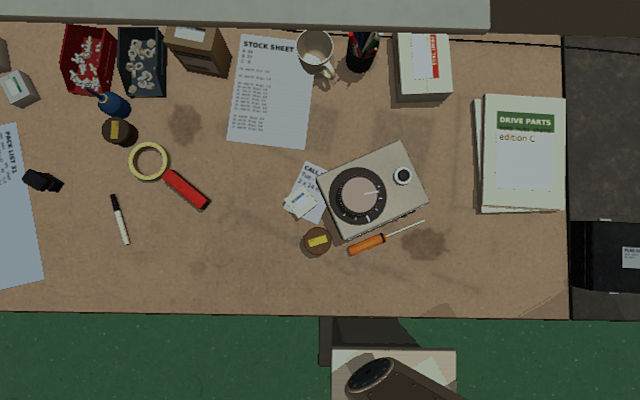

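View pics/scene0.png

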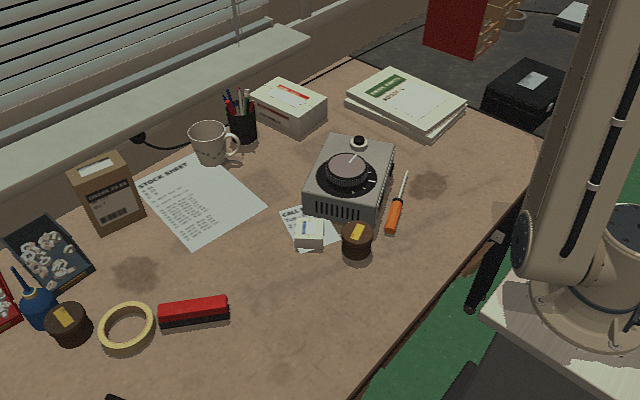

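The top view shows the dial near (358,194), the button near (403,175) and the long mark near (368,219). The scene view shows the dial near (347,165) and the button near (359,142). Next I'll cast rays for these points and zoom in.

```bash
cat > h.py <<'E'
from bench import r,optics
import cv2,numpy as np
np.set_printoptions(suppress=True,precision=3)
def ray(d,uv,z):
    K=d["intrinsics"];T=d["world_from_camera"]
    v=T[:3,:3]@np.array([(uv[0]-K[0,2])/K[0,0],-(uv[1]-K[1,2])/K[1,1],-1]);o=T[:3,3]
    return o+v*(z-o[2])/v[2]
def proj(d,p):
    K=d["intrinsics"];T=d["world_from_camera"]
    c=T[:3,:3].T@(np.array(p,float)-T[:3,3])
    return np.array([K[0,2]-K[0,0]*c[0]/c[2],K[1,2]+K[1,1]*c[1]/c[2]])
E
python3 - <<'E'
from h import *
d=optics.read_camera("top");g=d["image"]
h=cv2.cvtColor(g,cv2.COLOR_BGR2HSV)
x0,y0,x1,y1=310,130,440,260
c=g[y0:y1,x0:x1]
m=((c.min(2)>150)).astype(np.uint8)
for nm,m,z in(("white",(c.min(2)>165),118),("dark",(c.max(2)<65),88)):
    n,l,s,ce=cv2.connectedComponentsWithStats(m.astype(np.uint8))
    for i in range(1,n):
        if s[i,4]>2: print(nm,s[i,4],ce[i]+[x0,y0],s[i,:4]+[x0,y0,0,0],ray(d,ce[i]+[x0,y0],z))
e=optics.read_camera("scene")["image"][110:240,285:415]
cv2.imwrite("pics/z.png",np.hstack([cv2.resize(c,(400,400),interpolation=cv2.INTER_CUBIC),cv2.resize(e,(400,400),interpolation=cv2.INTER_CUBIC)]))
E
```

```text
white 13 [395.769 174.538] [395 171   3   8] [583.801  22.971 118.   ]
white 15 [403.933 180.667] [397 177  14   6] [569.852   3.922 118.   ]
dark 1449 [355.506 196.188] [329 167  57  58] [534.068 112.73   88.   ]
dark 3 [310. 169.] [310 168   1   3] [597.356 222.712  88.   ]
dark 100 [403.06 174.87] [398 170  11  11] [587.75   -1.336  88.   ]
dark 14 [395.143 179.714] [393 174   8  11] [575.628  17.756  88.   ]
dark 118 [329.686 211.61 ] [316 179  31  62] [496.068 173.868  88.   ]
dark 10 [411.2 211.7] [408 210   7   4] [499.479 -20.906  88.   ]
dark 13 [403.    215.615] [399 214   8   4] [489.771  -1.247  88.   ]
dark 10 [314.5 227.7] [310 227  10   3] [457.28  209.256  88.   ]
dark 4 [322.5  228.25] [321 228   4   2] [456.319 190.279  88.   ]
dark 18 [329.111 233.778] [326 229   6  12] [443.554 174.397  88.   ]
dark 20 [382.4 237.1] [380 233   5  10] [437.924  47.795  88.   ]
dark 14 [315.786 253.857] [310 252  12   4] [395.904 205.058  88.   ]
```

View pics/z.png

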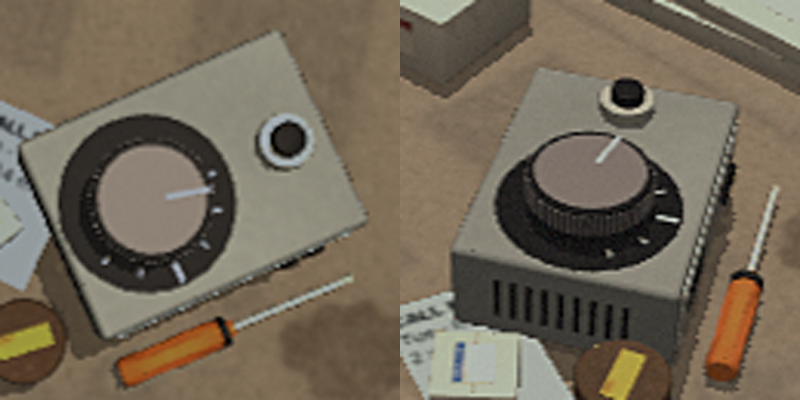

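```bash
python3 - <<'E'
from h import *
from scipy.spatial.transform import Rotation as R
d=optics.read_camera("top");s=optics.read_camera("scene");g=d["image"]
f=130/400
L=lambda u,v:(310+u*f-.3,130+v*f-.3)
S=lambda u,v:(285+u*f-.3,110+v*f-.3)
# dial top disc: pinkish grey mask
for n,cam,b in(("top",d,(325,165,388,226)),("scene",s,(320,145,372,185))):
    c=cam["image"][b[1]:b[3],b[0]:b[2]].astype(int)
    print(n,"dialtop col",c[c.shape[0]//2,c.shape[1]//2-5])
a=ray(d,L(152,200),118);a2=ray(s,S(591,171)if 0 else S(191,171),118)
b=ray(d,L(288,139),107);b2=ray(s,S(229,88),107)
lm=ray(d,L(180,273),87);lm2=ray(s,S(267,219),87)
p=ray(d,L(213,189),118);p2=ray(s,S(218,139),118)
i1=ray(d,L(165,196),118);i2=ray(s,S(198,161),118)
print("axis",a,a2,"\nbtn",b,b2,np.linalg.norm((a-b)[:2]),"\nlm",lm,lm2,np.linalg.norm((a-lm)[:2]),"\nptr",p,p2,i1,i2)
ang=lambda v:np.degrees(np.arctan2(v[1],v[0]))
print("-y dir",ang(b-a),ang(b2-a2),"-x dir",ang(lm-a),ang(lm2-a2),"ptr",ang(p-a),ang(p2-a2),ang(p-i1),ang(p2-i2))
for q in[(213,174),(217,210),(204,238),(140,274),(105,261)]:print(ang(ray(d,L(*q),87)-a))
E
```

```text
top dialtop col [119 131 142]
scene dialtop col [106 115 125]
axis [535.135 107.853 118.   ] [536.406 108.427 118.   ] 
btn [584.977   2.721 107.   ] [585.828   1.872 107.   ] 116.34876485746602 
lm [481.581  81.762  87.   ] [482.991  83.867  87.   ] 59.57209929493137 
ptr [544.328  61.994 118.   ] [544.752  67.147 118.   ] [538.339  98.104 118.   ] [539.748  96.449 118.   ]
-y dir -64.63494928995588 -65.11716133562769 -x dir -154.02472324599873 -155.30724072830773 ptr -78.66497898663906 -78.56940059514714 -80.58386605405619 -80.30795922369457
-64.88555306709414
-94.26086927366552
-120.3302428922944
174.87040919374476
144.64193780795665
```

```bash
cat >> h.py <<'E'
AX=np.array([535.7,108.1,118.])
def pointer(n,show=False):
    d=optics.read_camera(n);K=d["intrinsics"]
    # rectify the plane z=118 about the axis: 3 px/mm, +-60mm; u = -y, v = -x
    w=np.array([[60,60],[60,-60],[-60,-60],[-60,60]],float)
    src=np.float32([proj(d,AX+[x,y,0]) for x,y in w]);dst=np.float32([[0,0],[360,0],[360,360],[0,360]])
    im=cv2.warpPerspective(d["image"],cv2.getPerspectiveTransform(src,dst),(360,360),flags=cv2.INTER_CUBIC)
    g=im.min(2);yy,xx=np.mgrid[:360,:360];rr=np.hypot(xx-180,yy-180)
    m=(g>np.median(g[rr<100])+25)&(rr<126)
    v,u=np.nonzero(m);pts=np.c_[60-v/3,60-u/3]
    return im,m,pts
E
python3 - <<'E'
from h import *
o=[]
for n in("top","scene"):
    im,m,p=pointer(n);o.append(im)
    c=p.mean(0);w=np.linalg.svd(p-c,full_matrices=False)[2][0];w*=np.sign(w@c)
    print(n,len(p),c,np.degrees(np.arctan2(c[1],c[0])),"line",np.degrees(np.arctan2(w[1],w[0])),np.hypot(*p.T).min(),np.hypot(*p.T).max())
cv2.imwrite("pics/rect.png",np.hstack(o))
E
```

```text
top 1284 [  5.401 -25.563] -78.06894402308754 line -78.39768719056896 10.349449797506681 41.97883064381644
scene 1441 [  7.082 -25.174] -74.28739816244537 line -79.17805041790105 10.22524110011865 41.98677040317448
```

View pics/rect.png

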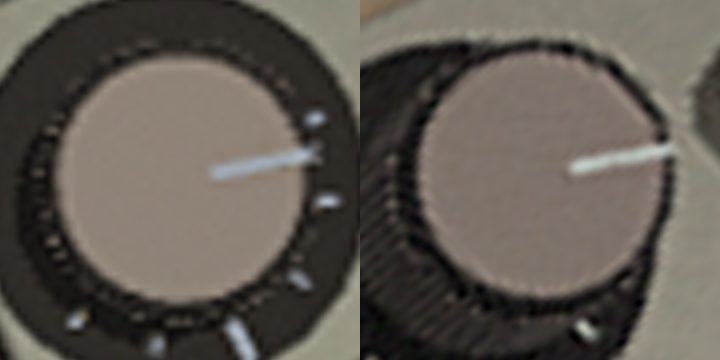

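The views agree: axis ≈ (535.7, 108.1), button ≈ (585.4, 2.3), case -y at about -65°, long mark at about -155° and pointer at about -79° (between marks 1 and 2). The axis-to-button distance is 117 mm against a nominal 118, and the axis-to-mark distance is 59.6 against 59. I'll move above the dial with the gripper shut and check the pointer again later.

```bash
python3 -m inch '[-0.08,0.0732,0,0,-0.08,0.0732,0,0,-0.08,0.0732,0,0,-0.08,0.0732,0,0,-0.08,0.0732,0,0,-0.08,0.0732,0,0,-0.08,0.0732,0,0,-0.08,0.0732,0,0,-0.08,0.0732,0,0,-0.08,0.0732,0,0,-0.08,0.0732,0,0,-0.08,0.0732,0,0,-0.08,0.0732,0,0,-0.08,0.0732,0,0,-0.08,0.0732,0,0,-0.08,0.0732,0,0,-0.08,0.0732,0,0,-0.08,0.0732,0,0]' 1
python3 -m inch '[0,0,0.017,-0.262,0,0,0.017,-0.262,0,0,0.017,-0.262,0,0,0.017,-0.262,0,0,0.017,-0.262,0,0,0.017,-0.262,0,0,0.017,-0.262,0,0,0.017,-0.262,0,0,0,0,0,0,0,0]'
python3 - <<'E'
from h import *
o=r.observe();print(o["t"],o["tcp_pos"],o["ee_rot"],o["joint_pos"],o["contact_force"],o["grip_width"])
from scipy.spatial.transform import Rotation as R
M=R.from_quat(o["ee_rot"]).as_matrix();print(M)
E
```

```text
t: 2.2
tcp_pos: [565.0, 119.6, 231.3]
ee_rot: [-0.123, 0.992, 0.0, 0.0]
contact_force: [1.1, -0.7, 0.8]
grip_width: -0.001
grasp_force: 0.0
t: 3.2
tcp_pos: [564.4, 117.8, 177.0]
ee_rot: [-0.601, 0.799, -0.0, -0.0]
contact_force: [0.1, 0.6, 0.7]
grip_width: -0.001
grasp_force: 0.0
3.2 [564.352 117.848 177.048] [-0.601  0.799 -0.    -0.   ] [ 0.477  0.328  0.071  0.    -1.314 -0.758] [0.068 0.586 0.667] -0.0010137358874961002
[[-0.277 -0.961  0.   ]
 [-0.961  0.277 -0.   ]
 [ 0.    -0.    -1.   ]]
```

```bash
python3 -m inch '[0,0,0.035,0,0,0,0.035,0,0,0,0.035,0,0,0,0.035,0,0,0,0,0,0,0,0,0]'; python3 -m inch '[0,0,0.0025,0,0,0,0.0025,0,0,0,0.0025,0,0,0,0.0025,0,0,0,0,0,0,0,0,0]'
python3 - <<'E'
from h import *
d=optics.read_camera("scene");c=d["image"][90:250,260:460];cv2.imwrite("pics/s1.png",cv2.resize(c,None,fx=3.7,fy=3.7,interpolation=cv2.INTER_CUBIC))
E
```

```text
t: 3.8
tcp_pos: [564.7, 117.9, 121.6]
ee_rot: [-0.602, 0.798, -0.0, 0.0]
contact_force: [-0.2, 0.2, 1.2]
grip_width: -0.002
grasp_force: 0.0
t: 4.4
tcp_pos: [564.6, 118.0, 117.4]
ee_rot: [-0.603, 0.798, -0.0, 0.0]
contact_force: [0.7, 0.1, 3.1]
grip_width: -0.002
grasp_force: 1.4
```

View pics/s1.png

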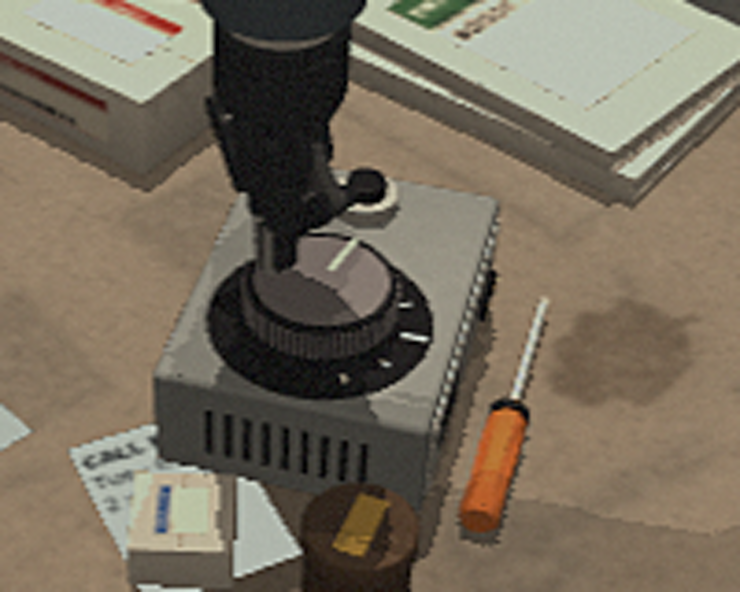

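The scene view shows the fingertip on the far side of the dial, with the pointer in view at about (345,253) in the crop. I'll press about 2.5 mm deeper and start turning.

```bash
python3 -m inch '[0,0,0.002,0,0,0,0.002,0,0,0,0.002,0,0,0,0,0,0.0041,-0.0027,0,0.131,0.0041,-0.0027,0,0.131,0.0041,-0.0027,0,0.131,0.0041,-0.0027,0,0.131,0.0041,-0.0027,0,0.131,0.0041,-0.0027,0,0.131,0,0,0,0]'
python3 - <<'E'
from h import *
im,m,p=pointer("scene");cv2.imwrite("pics/s2.png",im)
q=p[p@[np.cos(-1.9),np.sin(-1.9)]>5]
c=q.mean(0);w=np.linalg.svd(q-c,full_matrices=False)[2][0];w*=np.sign(w@c)
print(len(p),len(q),c,np.degrees(np.arctan2(c[1],c[0])),np.degrees(np.arctan2(w[1],w[0])))
E
```

```text
t: 5.55
tcp_pos: [566.1, 106.2, 114.8]
ee_rot: [-0.434, 0.901, -0.0, 0.0]
contact_force: [-0.8, 0.8, 4.0]
grip_width: -0.0
grasp_force: 2.6
15956 15381 [ -6.524 -19.568] -108.43915578931592 166.3952949200531
```

View pics/s2.png

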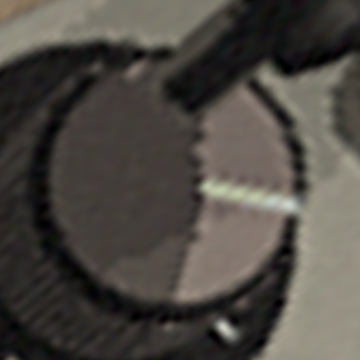

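In the rectified view the pointer runs from (205,186) to (298,207), about -103°. It has followed the finger without slipping, so about 52° remain. I'll turn 45° more.

```bash
python3 -m inch '[0.0041,-0.0027,0,0.131,0.0041,-0.0027,0,0.131,0.0041,-0.0027,0,0.131,0.0041,-0.0027,0,0.131,0.0041,-0.0027,0,0.131,0.0041,-0.0027,0,0.131,0.0041,-0.0027,0,0.131,0.0041,-0.0027,0,0.131,0.0041,-0.0027,0,0.131,0.0041,-0.0027,0,0.131,0.0041,-0.0027,0,0.131,0.0041,-0.0027,0,0.131,0,0,0,0]'
python3 - <<'E'
from h import *
im,m,p=pointer("scene");d=optics.read_camera("scene");c=d["image"][130:210,300:400]
cv2.imwrite("pics/s3.png",np.hstack([im,cv2.resize(c,(440,352),interpolation=cv2.INTER_CUBIC)[:,:] if 0 else cv2.resize(c,(440,360),interpolation=cv2.INTER_CUBIC)]))
E
```

```text
t: 6.9
tcp_pos: [555.7, 85.6, 114.7]
ee_rot: [-0.056, 0.998, 0.0, -0.0]
contact_force: [-1.8, 0.4, 5.1]
grip_width: 0.002
grasp_force: 2.6
```

View pics/s3.png

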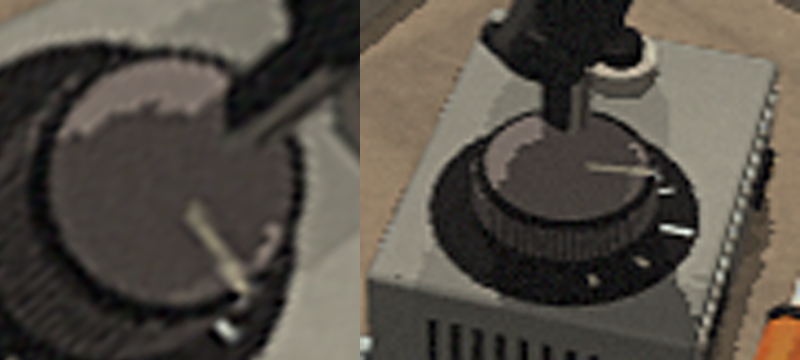

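In the rectified view the pointer runs from (190,208) to (243,287), about -146°, which is 9° short. I'll turn 7.5° more, lift, and move over above the button so the dial is clear to look at.

```bash
python3 -m inch '[0.0041,-0.0027,0,0.131,0.0041,-0.0027,0,0.131,0,0,0,0,0,0,-0.01,0,0,0,-0.03,0,0,0,-0.03,0,0,0,-0.03,0,-0.0205,-0.0495,0,0,-0.0205,-0.0495,0,0,-0.0205,-0.0495,0,0,-0.0205,-0.0495,0,0,0,0,0,0,0,0,0,0]'
python3 - <<'E'
from h import *
im,m,p=pointer("scene");i2,_,_=pointer("top")
cv2.imwrite("pics/s4.png",np.hstack([im,i2]));print(r.observe()["tcp_pos"],r.observe()["ee_rot"])
E
```

```text
t: 8.3
tcp_pos: [584.6, 3.3, 154.9]
ee_rot: [0.009, 1.0, 0.0, 0.0]
contact_force: [-0.5, 0.6, 0.1]
grip_width: 0.001
grasp_force: 0.0
[584.353   3.968 154.85 ] [0.008 1.    0.    0.   ]
```

View pics/s4.png

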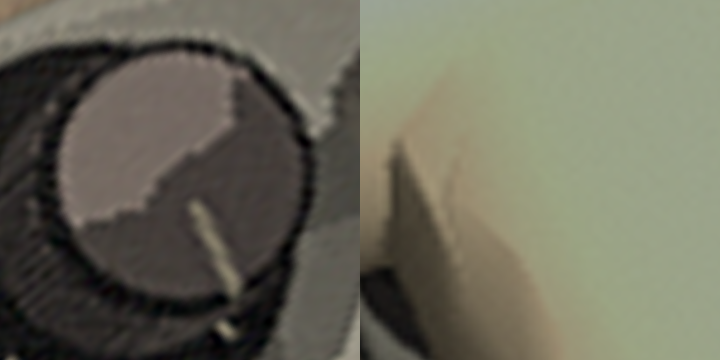

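The scene view puts the pointer at about -154°, on the long mark (-155°), but the arm hides the top view. The press is decisive, so I'll step aside and check from above.

```bash
python3 -m inch '[0,-0.1,-0.03,0,0.05,-0.1,0,0,0.05,-0.1,0,0,0.05,-0.1,0,0,0.05,-0.1,0,0,0.05,-0.1,0,0,0,0,0,0,0,0,0,0]'
python3 - <<'E'
from h import *
im,_,_=pointer("scene");i2,_,_=pointer("top")
cv2.imwrite("pics/s5.png",np.hstack([im,i2]));print(r.observe()["tcp_pos"],r.observe()["ee_rot"])
E
```

```text
t: 9.2
tcp_pos: [480.3, -235.1, 166.8]
ee_rot: [0.009, 1.0, 0.0, 0.0]
contact_force: [-0.4, 0.2, 0.1]
grip_width: 0.005
grasp_force: 0.0
[ 481.006 -233.959  166.663] [0.008 1.    0.    0.   ]
```

View pics/s5.png

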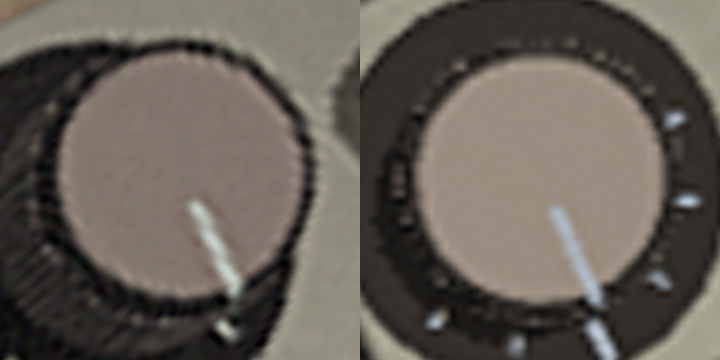

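From above, the pointer runs from (556,208) to (600,303), about -155°, in line with the long mark at (600,340). Now I'll go over the button.

```bash
python3 -m inch '[-0.0419,0.0992,0,0,-0.0419,0.0992,0,0,-0.0419,0.0992,0,0,-0.0419,0.0992,0,0,-0.0419,0.0992,0,0,-0.0419,0.0992,0,0,0,0,0,0,0,0,0,0,0,0,0.034,0,0,0,0.034,0,0,0,0.034,0,0,0,0.034,0,0,0,0,0,0,0,0,0]'
```

```text
t: 10.7
tcp_pos: [584.9, 1.2, 112.5]
ee_rot: [0.008, 1.0, -0.0, 0.0]
contact_force: [0.6, -0.9, 1.2]
grip_width: -0.0
grasp_force: 0.0
```

```bash
python3 -m inch '[0,0,0.005,0,0,0,0.005,0,0,0,0.005,0,0,0,0.005,0,0,0,0.005,0,0,0,0.005,0,0,0,0,0,0,0,0,0,0,0,0,0]'
```

```text
t: 11.6
tcp_pos: [585.3, 1.5, 101.1]
ee_rot: [0.008, 1.0, -0.0, 0.001]
contact_force: [-2.5, 0.4, 7.1]
grip_width: 0.001
grasp_force: 3.6
```

```bash
python3 -m inch '[0,0,0.0025,0,0,0,0,0,0,0,0,0,0,0,0,0]'; python3 -m inch '[0,0,-0.01,0,0,0,-0.02,0,0,0,-0.05,0,0,0,-0.05,0,0,0,-0.05,0,0.05,-0.1,0,0,0.05,-0.1,0,0,0.05,-0.1,0,0,0.05,-0.1,0,0,0.05,-0.1,0,0,0,0,0,0,0,0,0,0]'
python3 - <<'E'
from h import *
t=optics.read_camera("top");s=optics.read_camera("scene")
cv2.imwrite("pics/s6.png",np.hstack([cv2.resize(c,(400,400),interpolation=cv2.INTER_CUBIC) for c in(t["image"][130:260,310:440],s["image"][110:240,285:415])]))
E
```

```text
t: 12.0
tcp_pos: [585.3, 1.6, 101.0]
ee_rot: [0.008, 1.0, -0.0, 0.001]
contact_force: [-5.2, 1.0, 11.7]
grip_width: -0.0
grasp_force: 6.1
t: 13.2
tcp_pos: [481.1, -197.5, 170.9]
ee_rot: [0.009, 1.0, 0.0, -0.0]
contact_force: [-0.3, 0.6, -0.5]
grip_width: -0.002
grasp_force: 0.0
```

View pics/s6.png

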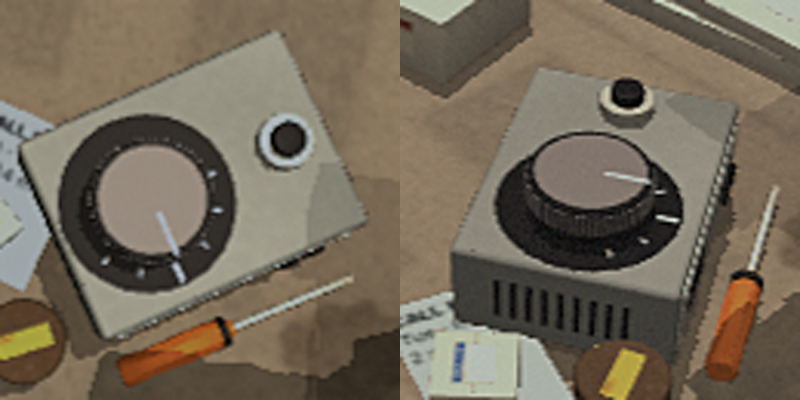

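The pointer lines up with the long mark (top view, (170,235) to (180,273)), the button is up again, and the tin, carton and screwdriver haven't moved. The button bottomed out under the press: force rose to 11.7 N while the tip stayed at 101 mm.

```bash
python3 -c "
from bench import ticket
print(ticket.close_job())"
```

```text
the job is handed in; nothing more can be done
None
```

I turned the dial to the long mark by fingertip friction, pressed the start button fully down and let it come back up, left the other items where they were, and handed the job in; it gave no verdict.

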